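# Turn a circuit board over in its hinged fixture and latch it

## Robot

A 6-joint arm with a two-finger parallel gripper is mounted at the origin on the work surface. World frame = base frame: x ahead of the robot, y to its left, z up, the work surface at z = 0. Lengths are in m, angles in rad, forces in N, time in s.
With the tool pointing down it reaches from about 0.35 to 0.975 m from the base axis. Payload 4.9 kg.
Tool frame: the origin (TCP) lies at the very end of the fingers, on their centre line; the grasp point (between the pads) lies 19 mm behind it (ctrl.pinch_z is the distance from the TCP to the grasp point, in m); z points along the fingers, y is the direction in which the jaws open and shut (so a half turn about z gives the same grasp; the last joint's range is limited). The gripper opens to 85 mm and grips with 20 to 120 N. Pads are 22 mm wide; open, the fingers measure 114 mm over their backs; the gripper's body (76 mm by 85 mm) begins 54 mm behind the grasp point. The pads swing forward as they close: fully open they stand 13 mm farther back than shut.
Start: joints at [-1.32, 0.053, 1.613, -0, 1.476, -0.119], TCP at [0.226, -0.583, 0.231] pointing down, gripper open.
Joint ranges: [-3.01, 3.01], [-1.01, 2.22], [0.06, 2.58], [-1.02, 4.17], [0.09, 2.62], [-3.14, 3.14]. Speed limits (rad/s): [2.57, 2.57, 3.14, 3.14, 3.14, 3.14].

## Interface

Orientations are given as a rotation vector (axis times angle).
In Python, from station import ctrl gives the robot as it stands.
- The arm moves only by the tool carry_out, never from a script. Its argument "series" is a list of rows, each a list of 7 numbers: the shift along the world's x, y, z each as a share of 0.025 m, from -1 to 1, then the turn, a rotation vector about the world's x, y, z each as a share of 0.1 rad, from -1 to 1, then the opening, from 0 (shut) to 1 (fully open). A call has 1 to 12 rows; each row shifts and turns the commanded pose from where the row before left it; what a row does not reach is not made up. A row lasts 1/10 s, in which the tool goes at most 50 mm and 8.59 degrees, less where a joint would pass 70% of its speed; a pose out of reach is approached as far as the arm can. A call with a number of a shift or a turn outside -1 to 1 is refused whole. A call with a gripper value outside its range is refused whole. The fingers move at their own pace and stop on an object; "grip_force" is the grip in N (left out, the last holds). Time passes only in rows, so rows that do not move let the fingers close. It gives the time, the measured TCP pose, the force and the opening at its end, in the units of the state.
- ctrl.get_obs(): the state, without advancing time (a new reading comes with each control period).
- ctrl.get_image(name): name is "scene" or "top"; returns a dict with "frame" (384x512x3 uint8, blue, green, red), "fx", "fy", "cx", "cy" (pixels), "k1" (the pictures are not rectified: a ray, as slopes to the right and down, at radius r is drawn at 1 + k1 r^2 times it, then the intrinsics apply), "R" (3x3) and "t" (3): a world point X has camera coordinates R X + t. Camera axes: x right, y down, z forward; pixel columns grow to the right and rows downward; lengths in m; the calibration is good to about 2 mm. A picture is of the moment at which its call begins. There is no depth.
- ctrl.finish_job(): hands the job in, once; it reports no verdict.
Trained networks look in a picture, given as the dict that the camera call returned (one of the last four; its "shot" number tells which), for a name from the list of things; names that differ only in an ending like _2 or _b are one class to them, and where a whole thing is asked for, a point or a joint stands for the part that bears it (a point fixed in the world has none). Each returns a list of dicts, best first, with "p" (0 to 1); they miss things now and then, are a little off and sometimes report something else, mostly with a low value. They report only what shows in the picture. A call takes as long as a camera call.
- ctrl.trace(picture, name): "mask" (384x512 bool, what is visible of it) and "rect" ([left, top, width, height] as shares, 0 to 1, of the picture: columns of its width, rows of its height, round what is visible of it).
- ctrl.mark_of(picture, name): "position" ([column, row] as shares, 0 to 1, of the picture: columns of its width, rows of its height: a listed point, or the origin of a listed thing).
The state is a dict: "t": time; "q": joint angles; "dq": joint speeds; "effort": joint torques, N m; "tool_pos": TCP position; "tool_rot": TCP orientation; "contact_force": force on the tool from outside, world axes, zero at the start; "wrist_torque": the same for the moment, N m; "opening": finger opening in m.
Only numpy, scipy, OpenCV 4.12 (cv2) and the standard library are available. Lean on these libraries where they do the work, as an engineer would, in place of code of your own. Each camera call takes 0.05 s, during which the arm holds its last target.

## Task

Push the part-raised leaf of the board turning fixture over its hinge until it lies fully flat on the other bed, soldered side up, and only then push the latch pin round so that the latch arm lies squarely across the leaf's edge. Do not touch the components on the leaf's other face, do not lift or shift the fixture, and leave the loose things around it alone.

Things in the scene. Friction and masses are not known exactly. Their poses are not given: they have to be found in the camera images.
- fixture: The board turning fixture: an unfastened 1.8 kg steel-and-aluminium stand, 176 (x) x 300 (y) mm, standing on a 4 mm bench mat. Origin: underside, straight below the middle of the hinge axis. Its x axis runs along the hinge; +y is the bed from which the leaf comes, -y the bed to which it goes. Each bed is an open well, its walls' tops 42.5 mm above the origin, with outer walls at y = +/-122 mm. The base plate is 8 mm thick and spans y = -166 to +134 mm.
- leaf (a joint): Angle of the hinged leaf: 0 = flat on the +y bed, 1.57 = standing up, 3.14 = turned over and flat on the -y bed (end stop). It starts part-raised. The hinge is stiff: the leaf stays wherever it is left, and needs about 1 to 3 N at its free edge to swing.
- leaf_hinge (a point): Middle of the hinge axis (45 mm above the fixture's origin), fixed to the leaf. The leaf is a flat aluminium frame with a green circuit board in it, 160 mm along the hinge (its x), 5 mm thick (2.5 mm either side of the axis), reaching 126 mm from the axis along its +y. Its z side carries the components; its -z side (the underside, facing the free space below it at the start, uppermost at the end) is the plain soldered face.
- leaf_edge (a point): Middle of the leaf's free edge, 126 mm from the hinge axis, half-way through the thickness. Axes as for leaf_hinge.
- component_side: All that stands on the leaf's component side: chips, connectors and capacitors up to 12 mm tall, and a black clamp strip 5 mm tall, 4 mm in from the free edge. Origin and axes as for leaf_hinge. Not to be touched by the robot.
- latch (a joint): Angle of the turn-button latch about its upright pivot: 0 = open, its arm along the fixture's +x, clear of the leaf; 1.57 = closed (end stop), its arm along the fixture's +y, over the free edge of the turned-over leaf. Seen from above it closes anticlockwise. It starts at or near open. Light friction: about 1 N at the pin; stays where it is left.
- latch_pivot (a point): Pivot of the latch, at (35, -145) mm in the fixture's frame. The arm is flat, 12 mm wide, 4 mm thick, centred at this height (51.5 mm above the fixture's origin); its underside passes 2 mm above the leaf lying on the -y bed.
- latch_pin (a point): The round upright pin on the latch arm, 44 mm from the pivot: 10 mm across, rising 26 mm above the arm's top face; the point is half-way up (12 mm above the arm's top).
- tweezers: steel tweezers, 120 mm long, lying flat. Loose bystander; origin under its centre.
- screwdriver: small grey-handled screwdriver, 150 mm long, lying. Loose bystander; origin under its handle-to-tip line.
- solder_reel: steel-grey flanged reel, 52 mm across, 34 mm high. Loose bystander; origin under its centre.
- flux_jar: small clear jar with black lid, 40 mm across, 38 mm high. Loose bystander; origin under its centre.
- capacitor: loose dark can capacitor standing upright, 25 mm across, 32 mm high. Loose bystander; origin under its centre.
- brush: wooden brush, 150 mm long, lying. Loose bystander; origin under its handle-to-tip line.
- screw_tray: shallow aluminium tray, 60 x 85 x 18 mm. Loose bystander; origin under its centre.
- magnifier: hand magnifier lying flat, steel rim 70 mm across, 100 mm black handle. Loose bystander; origin under its rim's centre.

How it is judged:
By the outcome, as a careful person would: the job done as asked, in the order asked, and still so for the second after the job is handed in, with the robot touching nothing.
It also fails if it takes over 54 s, if anything falls off the work surface, if the arm or the gripper's body presses on something with over 40 N, if the wrist force passes 120 N, or if a joint passes its speed limit or range.

## Working session

There is one attempt and no reset: what is moved stays moved. The work goes in short steps, Python scripts to look and compute and a tool call to move; the robot and the scene stay as the last step left them, time stands still between calls to the robot, and variables do not carry over. Pictures are saved under pics/ and viewed, and the job is handed in when it is done.

Besides the shell and the picture viewer there is one more tool, called after ">>>" as name(argument=value, ...) on one line, values as JSON. carry_out: Moves the arm, as the interface text tells. Shift numbers are shares of 0.025 m and turn numbers shares of 0.1 rad, none past 1 either way. Its arguments: {"type":"object","properties":{"series":{"type":"array"},"grip_force":{"type":"number"}},"required":["series"]}

```bash
ls; mkdir -p pics; python3 - <<'E'
from station import ctrl
import cv2,json
print(ctrl.get_obs())
for n in ["scene","top"]:
    p=ctrl.get_image(n); cv2.imwrite(f"pics/{n}0.png",p["frame"])
    print({k:(v.tolist() if hasattr(v,'tolist') else v) for k,v in p.items() if k!="frame"})
    for m in ["fixture","leaf_hinge","leaf_edge","latch_pivot","latch_pin"]:
        print(m,[(round(d["p"],2),[round(float(d["position"][0])*512,1),round(float(d["position"][1])*384,1)]) for d in ctrl.mark_of(p,m)][:3])
E
```

```text
pics
{'t': 0.0, 'q': array([-1.31999552e+00,  5.33506617e-02,  1.61429797e+00,  2.77495006e-06,
        1.47601019e+00, -1.19038022e-01]), 'dq': array([-0.0016064 , -0.00151059, -0.00076829,  0.00172195,  0.00098301,
        0.0001058 ]), 'effort': array([ 4.50918997e-04, -3.93680906e+01, -3.70178533e+01, -1.34038405e-04,
        6.99764933e-03,  1.17621505e-05]), 'tool_pos': array([ 0.22573786, -0.58213702,  0.2300645 ]), 'tool_rot': array([-3.08600521e+00, -5.77256713e-01,  2.09198805e-04]), 'contact_force': array([0.19189714, 0.26415137, 0.04193051]), 'wrist_torque': array([-0.05261356, -0.04972073,  0.03279013]), 'opening': 0.08518154582024358}
{'fx': 407.0832132682696, 'fy': 407.0832132682696, 'cx': 259.7949885838513, 'cy': 186.56069069651, 'k1': -0.0751775600895629, 'R': [[-0.10787791847297817, 0.9941597403935569, 0.002960622662988065], [0.8340627180754772, 0.09212533674890615, -0.5439230686829225], [-0.5410191651156954, -0.05620794347346074, -0.8391298648409552]], 't': [0.07620636025906127, -0.42487721438322595, 1.419350374343019], 'shot': 1}
fixture [(0.62, [287.3, 186.4])]
leaf_hinge [(0.81, [291.5, 177.1]), (0.49, [282.8, 243.9])]
leaf_edge [(0.73, [324.5, 152.7])]
latch_pivot [(0.57, [239.8, 184.3]), (0.17, [288.0, 188.1]), (0.16, [310.5, 233.5])]
latch_pin [(0.72, [293.9, 177.5]), (0.62, [240.3, 202.8])]
{'fx': 360.96787044519596, 'fy': 360.96787044519596, 'cx': 256.96795731484843, 'cy': 195.44345334923335, 'k1': -0.08301420243933141, 'R': [[0.012604354110237628, -0.9998133894541521, 0.014639553465313142], [-0.9798379981562684, -0.015269409630934053, -0.19920929320350453], [0.1993956559872376, -0.011833486287766924, -0.9798476110986322]], 't': [-0.021190116898699877, 0.5534761326256268, 1.0856219157219822], 'shot': 2}
fixture [(0.61, [231.8, 210.4])]
leaf_hinge [(0.67, [233.2, 207.0])]
leaf_edge [(0.61, [198.1, 210.1])]
latch_pivot [(0.42, [275.8, 196.1])]
latch_pin [(0.61, [274.7, 180.8])]
```

```bash
python3 - <<'E'
import cv2
for n in ["scene0","top0"]:
    im=cv2.imread(f"pics/{n}.png"); cv2.imwrite(f"pics/{n}b.png",cv2.resize(im,(800,600),interpolation=cv2.INTER_CUBIC))
    cv2.imwrite(f"pics/{n}c.png",cv2.resize(im[110:290,150:390],(800,600),interpolation=cv2.INTER_CUBIC))
E
```

```text
(no output)
```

View pics/scene0b.png

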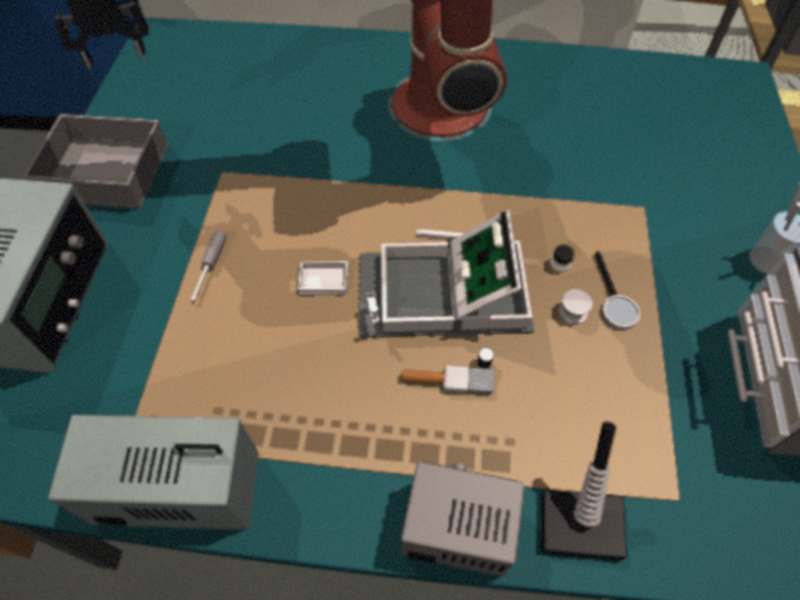

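View pics/top0b.png

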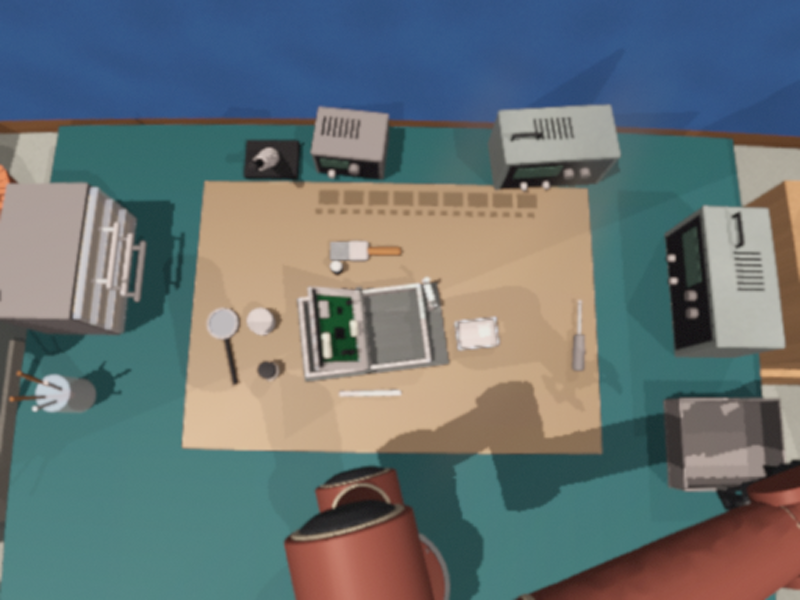

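View pics/scene0c.png

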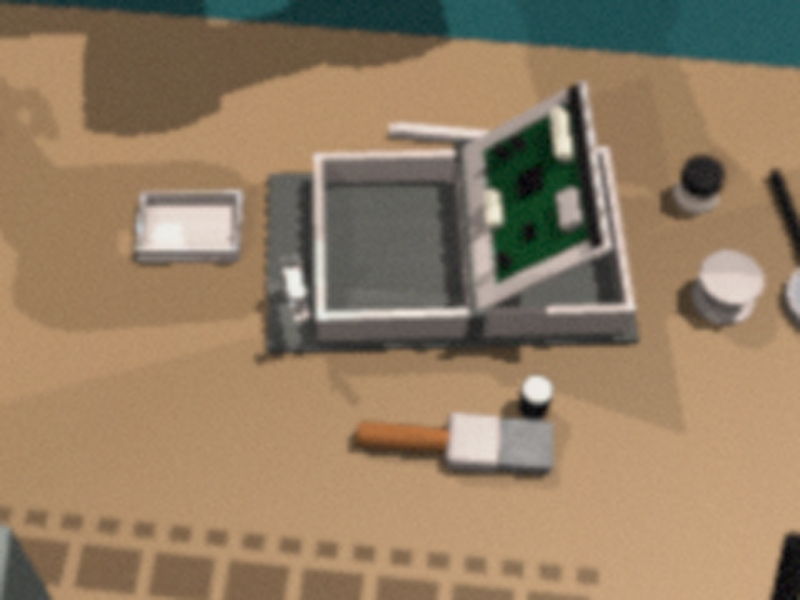

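View pics/top0c.png

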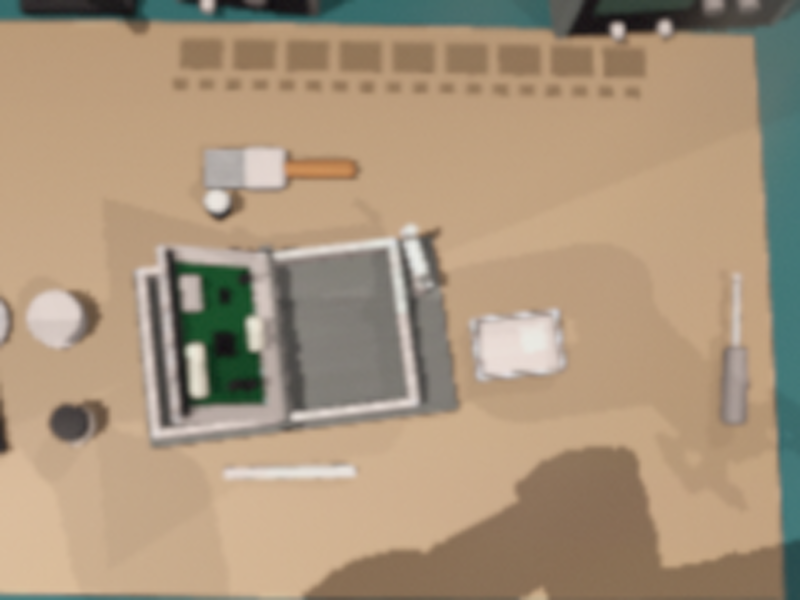

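```bash
cat > h.py <<'E'
import numpy as np,cv2
from scipy.optimize import least_squares
def proj(p,X):
    X=np.atleast_2d(X); c=X@np.array(p["R"]).T+np.array(p["t"]); s=c[:,:2]/c[:,2:]
    s=s*(1+p["k1"]*(s**2).sum(1,keepdims=True)); return s*p["fx"]+[p["cx"],p["cy"]]
def fix(P,f,z0=0.004):
    x,y,w=P; f=np.atleast_2d(f); c,s=np.cos(w),np.sin(w)
    return np.c_[x+c*f[:,0]-s*f[:,1], y+s*f[:,0]+c*f[:,1], z0+f[:,2]]
def edge(a,r=.126,u=0,n=0): # n along leaf z
    return [u,r*np.cos(a)-n*np.sin(a),.045+r*np.sin(a)+n*np.cos(a)]
def pin(b): return [.035+.044*np.cos(b),-.145+.044*np.sin(b),.0655]
E
cat > fit.py <<'E'
from h import *
from station import ctrl
S=ctrl.get_image("scene");T=ctrl.get_image("top")
obs=[]
for p in (S,T):
    for m in ["leaf_hinge","leaf_edge","latch_pivot","latch_pin"]:
        for d in ctrl.mark_of(p,m)[:2]:
            obs.append((p,m,np.array(d["position"])*[512,384],d["p"]))
cl=[(S,(268,175),(-.088,-.166,.008)),(S,(265,352),(.088,-.166,.008)),(S,(636,340),(.088,.134,.008)),
    (T,(458,408),(-.088,-.166,.008)),(T,(153,443),(-.088,.134,.0))]
def pts(v):
    P=v[:3];return {"leaf_hinge":[0,0,.045],"leaf_edge":edge(v[3]),"latch_pivot":[.035,-.145,.0515],"latch_pin":pin(v[4])}
def res(v,full=False):
    d=pts(v);r=[]
    for p,m,o,w in obs:
        e=proj(p,fix(v[:3],d[m]))[0]-o; r.append(e)
    for p,c,f in cl: r.append(proj(p,fix(v[:3],f))[0]-(np.array([150,110])+np.array(c)/3.3333))
    return np.array(r) if full else np.ravel(r)
s=least_squares(res,[.55,.05,.05,1,.1],loss="soft_l1",f_scale=1.5)
print(s.x)
for o,e in zip([(o[1],o[3]) for o in obs]+[c[2] for c in cl],res(s.x,True)): print(o,e.round(1))
P=s.x[:3]
for n in pts(s.x): print(n,fix(P,pts(s.x)[n]).round(4))
for i,p in enumerate((S,T)):
    im=cv2.resize(p["frame"][110:290,150:390],(800,600),interpolation=cv2.INTER_CUBIC)
    def ln(a,b,col):
        q=[(proj(p,fix(P,k))[0]-[150,110])*3.3333+1.2 for k in (a,b)]; cv2.line(im,*[tuple(int(x) for x in k) for k in q],col,1)
    def quad(c,col):
        for k in range(4): ln(c[k],c[(k+1)%4],col)
    quad([(a,b,.008) for a,b in((-.088,-.166),(.088,-.166),(.088,.134),(-.088,.134))],(0,0,255))
    A=s.x[3]; quad([edge(A,r,u) for r,u in((0,-.08),(0,.08),(.126,.08),(.126,-.08))],(255,0,255))
    ln([.035,-.145,.0535],np.array(pin(s.x[4]))-[0,0,.012],(255,255,0)); q=np.array(pin(s.x[4]));ln(q-[0,0,.012],q+[0,0,.014],(0,255,255))
    cv2.imwrite(f"pics/fit{i}.png",im)
E
python3 fit.py
```

```text
[0.50769984 0.06283421 0.14766586 0.78723666 0.46782258]
('leaf_hinge', 0.73) [1.  0.1]
('leaf_edge', 0.98) [0.6 2. ]
('latch_pivot', 0.62) [-3.2  3.6]
('latch_pivot', 0.26) [-50.6 -52.4]
('latch_pin', 0.74) [-43.2 -45. ]
('latch_pin', 0.54) [ 4.9 -1.2]
('leaf_hinge', 0.61) [-2.5  2. ]
('leaf_hinge', 0.52) [-0.6 49.2]
('leaf_edge', 0.71) [ 1.5 -3.2]
('latch_pivot', 0.63) [ 0.9 -2.4]
('latch_pin', 0.63) [-4.9 -0.6]
('latch_pin', 0.44) [ 70.8 -30.8]
(-0.088, -0.166, 0.008) [-0.2 -0.4]
(0.088, -0.166, 0.008) [ 0.7 -0.1]
(0.088, 0.134, 0.008) [ 1.6 -0.3]
(-0.088, -0.166, 0.008) [ 0.2 -0.8]
(-0.088, 0.134, 0.0) [-0.5  1.2]
leaf_hinge [[0.5077 0.0628 0.049 ]]
leaf_edge [[0.4946 0.1508 0.1383]]
latch_pivot [[ 0.5637 -0.0754  0.0555]]
latch_pin [[ 0.5996 -0.05    0.0695]]
```

View pics/fit0.png

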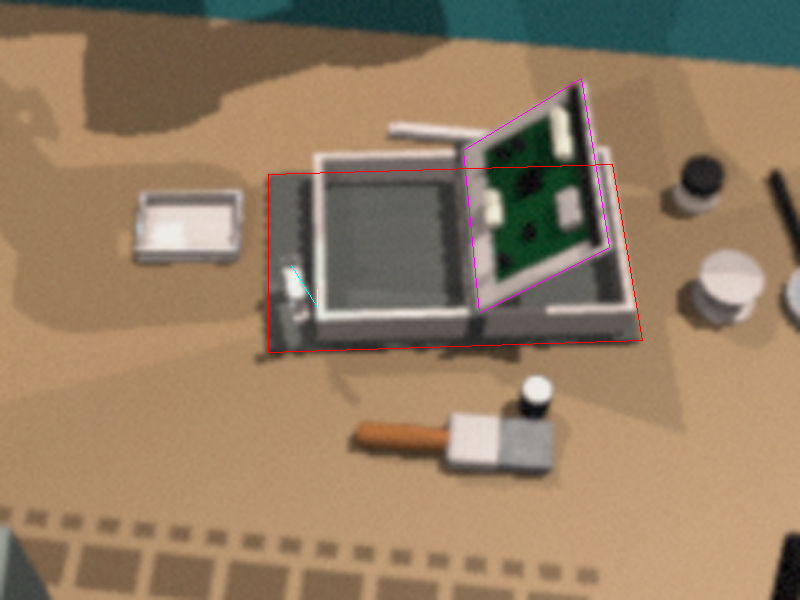

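View pics/fit1.png

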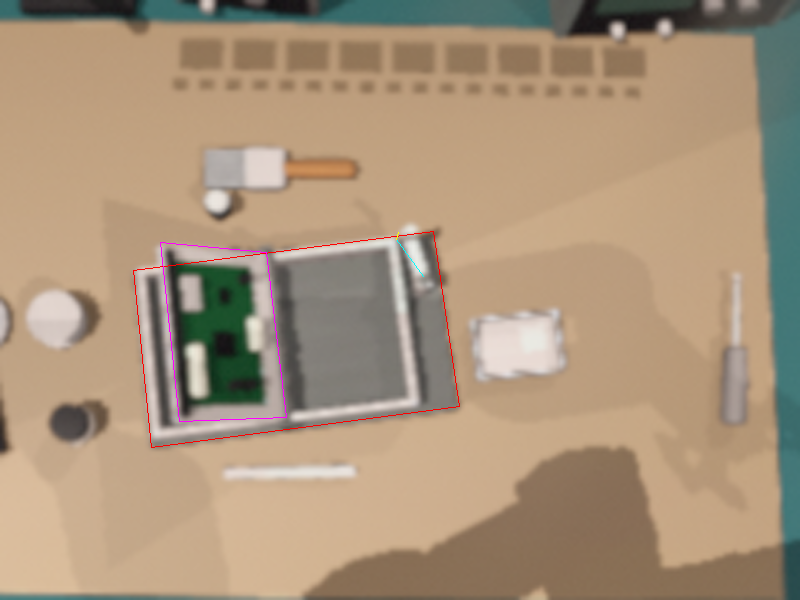

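>>> carry_out(series=[[1, 1, 0.5, 0, 0, 1, 0], [1, 1, 0.5, 0, 0, 1, 0], [1, 1, 0, 0, 0, 1, 0], [1, 1, 0, 0, 0, 1, 0], [1, 1, 0, 0, 0, 1, 0], [1, 1, 0, 0, 0, 1, 0], [1, 1, 0, 0, 0, 1, 0], [1, 1, 0, 0, 0, 1, 0], [1, 1, 0, 0, 0, 1, 0], [1, 1, 0, 0, 0, 1, 0], [0.44, 1, 0, 0, 0, 1, 0], [0, 1, 0, 0, 0, 1, 0]], grip_force=40)

```text
t: 2.3
tool_pos: [0.4881, -0.2814, 0.2562]
tool_rot: [2.216, 2.226, 0.0]
contact_force: [0.1, 0.4, 0.9]
opening: 0.0002
```

>>> carry_out(series=[[0, 1, 0, 0, 0, 1, 0], [0, 1, 0, 0, 0, 0.49, 0], [0, 1, 0, 0, 0, 0, 0], [0, 1, 0, 0, 0, 0, 0], [0, 1, 0, 0, 0, 0, 0], [0, 1, 0, 0, 0, 0, 0], [0, 1, 0, 0, 0, 0, 0], [0, 1, 0, 0, 0, 0, 0], [0, 1, 0, 0, 0, 0, 0], [0, 1, 0, 0, 0, 0, 0], [0, 1, 0, 0, 0, 0, 0], [0, 1, 0, 0, 0, 0, 0]])

```text
t: 3.5
tool_pos: [0.4868, 0.0183, 0.2565]
tool_rot: [2.051, 2.379, 0.0]
contact_force: [-0.1, 0.4, -0.7]
opening: 0.0001
```

>>> carry_out(series=[[0, 1, 0, 0, 0, 0, 0], [0, 1, 0, 0, 0, 0, 0], [0, 1, 0, 0, 0, 0, 0], [0, 1, 0, 0, 0, 0, 0], [0, 1, 0, 0, 0, 0, 0], [0, 1, 0, 0, 0, 0, 0], [0, 1, 0, 0, 0, 0, 0], [0, 0.54, 0, 0, 0, 0, 0], [0, 0, 0, 0, 0, 0, 0], [0, 0, 0, 0, 0, 0, 0]])

```text
t: 4.5
tool_pos: [0.4869, 0.2053, 0.2562]
tool_rot: [2.051, 2.38, -0.001]
contact_force: [-0.5, -0.2, -0.4]
opening: -0.0001
```

```bash
python3 - <<'E'
from h import *
from station import ctrl
P=[.5077,.0628,.1477]
for n in ("scene","top"):
    p=ctrl.get_image(n); im=cv2.resize(p["frame"][90:270,150:390],(800,600),interpolation=cv2.INTER_CUBIC)
    q=(proj(p,ctrl.get_obs()["tool_pos"])[0]-[150,90])*3.333+1.2
    cv2.circle(im,tuple(int(v) for v in q),4,(0,0,255),1)
    cv2.imwrite(f"pics/{n}1.png",im)
for a in (.787,): 
  for (u,y,z) in [(0,.145,.11),(0,.12,.11)]: print(fix(P,[u,y,z-.004]))
E
```

```text
[[0.48636128 0.20622126 0.11      ]]
[[0.49004037 0.18149346 0.11      ]]
```

View pics/scene1.png

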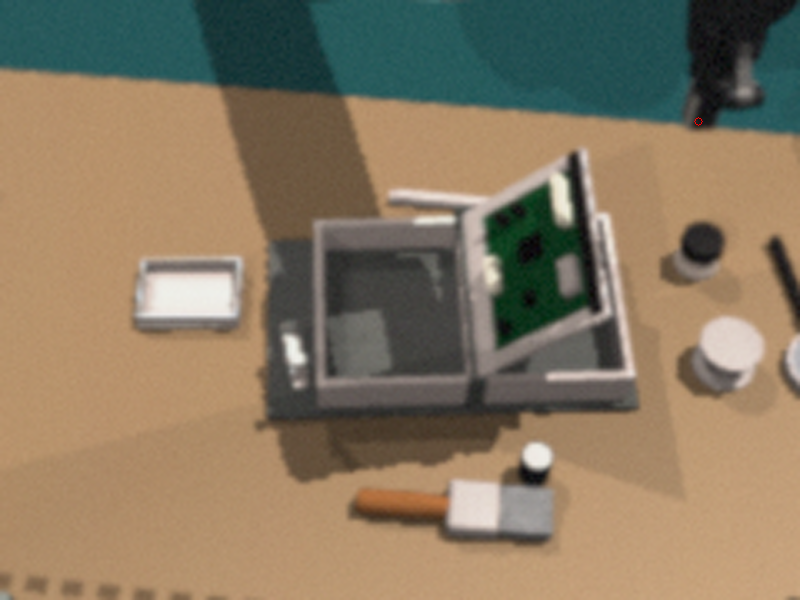

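View pics/top1.png

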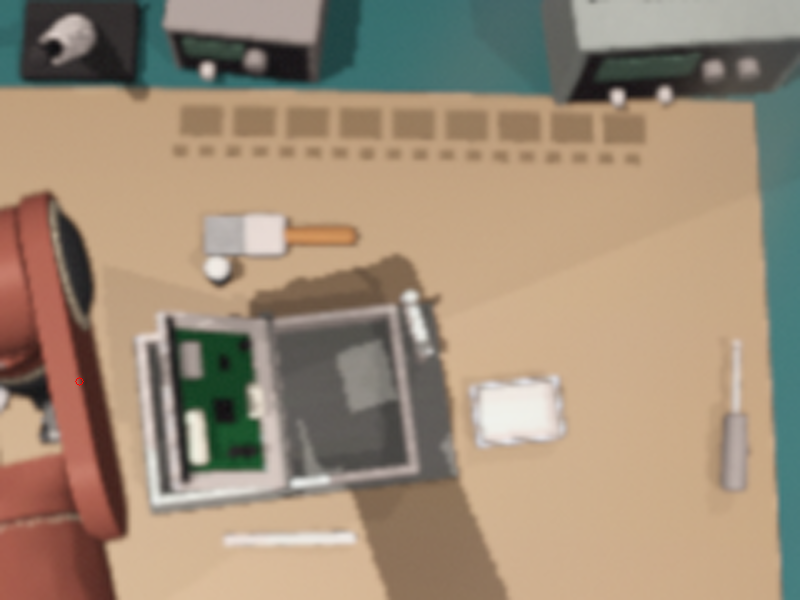

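>>> carry_out(series=[[0, 0, -1, 0, 0, 0, 0], [0, 0, -1, 0, 0, 0, 0], [0, 0, -1, 0, 0, 0, 0], [0, 0, -1, 0, 0, 0, 0], [0, 0, -1, 0, 0, 0, 0], [0, 0, -0.8, 0, 0, 0, 0], [0, 0, 0, 0, 0, 0, 0], [0.11, -0.74, 0, 0, 0, 0, 0], [0.11, -0.74, 0, 0, 0, 0, 0], [0, 0, 0, 0, 0, 0, 0], [0, 0, 0, 0, 0, 0, 0]])

```text
t: 5.7
tool_pos: [0.4932, 0.1686, 0.1126]
tool_rot: [2.052, 2.377, 0.003]
contact_force: [0.2, -0.1, 0.7]
opening: -0.0
```

>>> carry_out(series=[[0.01, -0.08, 0, 0, 0, 0, 0], [0.01, -0.08, 0, 0, 0, 0, 0], [0, 0, 0, 0, 0, 0, 0]])

```text
t: 6.0
tool_pos: [0.493, 0.1659, 0.1119]
tool_rot: [-2.05, -2.379, -0.003]
contact_force: [0.5, 4.9, 0.5]
opening: 0.0
```

>>> carry_out(series=[[0.01, -0.08, 0, 0, 0, 0, 0], [0.01, -0.08, 0, 0, 0, 0, 0], [0, 0, 0, 0, 0, 0, 0]])

```text
t: 6.3
tool_pos: [0.4935, 0.164, 0.1134]
tool_rot: [-2.048, -2.377, -0.008]
contact_force: [-5.5, 11.2, 9.3]
opening: 0.0003
```

```bash
python3 - <<'E'
from h import *
from station import ctrl
P=[.5077,.0628,.1477]
o=ctrl.get_obs(); print(o["contact_force"],o["tool_pos"],o["wrist_torque"])
d=o["tool_pos"][:2]-np.array(P[:2]); c,s=np.cos(P[2]),np.sin(P[2]); print("fix xy",c*d[0]+s*d[1],-s*d[0]+c*d[1])
for n in ("scene","top"):
    p=ctrl.get_image(n); im=cv2.resize(p["frame"][110:290,150:390],(800,600),interpolation=cv2.INTER_CUBIC)
    cv2.imwrite(f"pics/{n}2.png",im)
E
```

```text
[-5.46268192 11.18824007  9.25178615] [0.49347623 0.1640064  0.11339745] [ 1.67033706  0.74063271 -0.09434151]
fix xy 0.0008249937513918944 0.102197700724715
```

View pics/scene2.png

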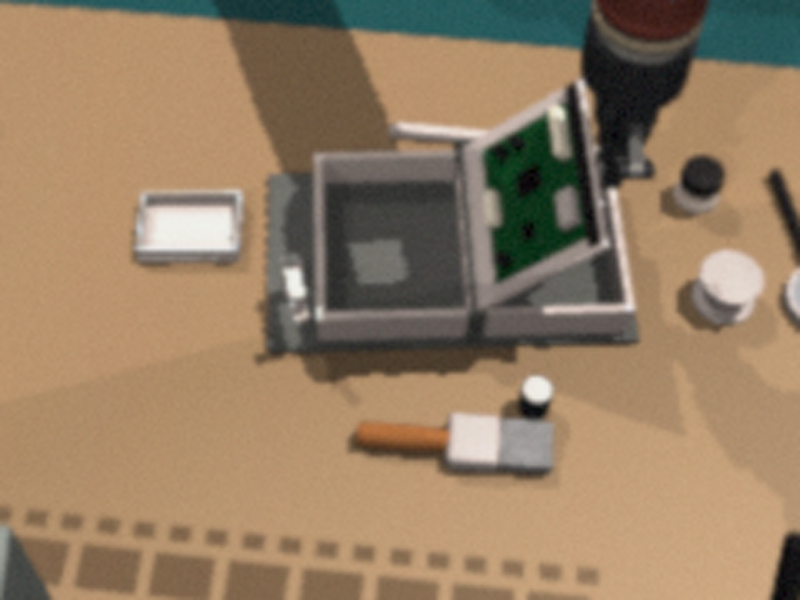

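View pics/top2.png

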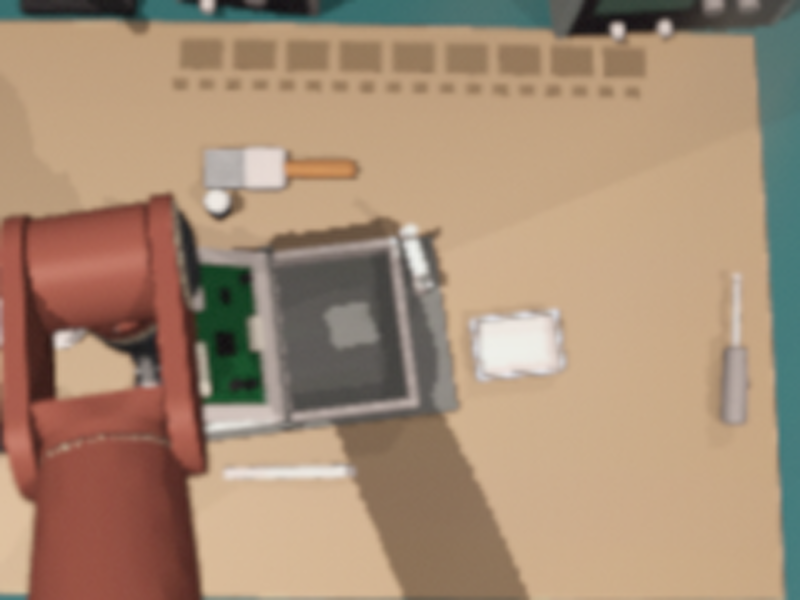

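```bash
cat >> h.py <<'E'
def tip(a):
    if a<np.pi/2: return np.array([.126*np.cos(a)+.0025*np.sin(a)+.011, .049+.126*np.sin(a)-.0025*np.cos(a)-.023])
    return np.array([.103*np.cos(a)+.0025*np.sin(a)+.011, .049+.103*np.sin(a)-.0025*np.cos(a)])
E
python3 - <<'E'
from h import *
w=.1477
A=np.r_[np.arange(.77,1.5,.1),np.pi/2,np.arange(1.67,3.1,.1),np.pi]
for a,b in zip(A,A[1:]):
    d=tip(b)-tip(a); print(round(b,2),np.round(np.array([-np.sin(w)*d[0],np.cos(w)*d[0],d[1]])/.025,2),tip(b).round(4))
E
```

```text
0.87 [ 0.05 -0.36  0.35] [0.0942 0.1207]
0.97 [ 0.06 -0.39  0.31] [0.0843 0.1285]
1.07 [ 0.06 -0.42  0.27] [0.0737 0.1353]
1.17 [ 0.07 -0.44  0.23] [0.0625 0.141 ]
1.27 [ 0.07 -0.46  0.18] [0.0507 0.1456]
1.37 [ 0.07 -0.48  0.13] [0.0386 0.149 ]
1.47 [ 0.07 -0.49  0.09] [0.0262 0.1511]
1.57 [ 0.07 -0.5   0.04] [0.0135 0.152 ]
1.67 [ 0.06 -0.4  -0.01] [0.0033 0.1517]
1.77 [ 0.06 -0.4  -0.05] [-0.0069  0.1505]
1.87 [ 0.06 -0.4  -0.09] [-0.017   0.1482]
1.97 [ 0.06 -0.39 -0.13] [-0.0267  0.1449]
2.07 [ 0.06 -0.37 -0.17] [-0.0361  0.1406]
2.17 [ 0.05 -0.35 -0.21] [-0.045   0.1355]
2.27 [ 0.05 -0.33 -0.24] [-0.0534  0.1294]
2.37 [ 0.05 -0.31 -0.27] [-0.0611  0.1226]
2.47 [ 0.04 -0.28 -0.3 ] [-0.0681  0.115 ]
2.57 [ 0.04 -0.25 -0.33] [-0.0743  0.1068]
2.67 [ 0.03 -0.21 -0.35] [-0.0796  0.098 ]
2.77 [ 0.03 -0.18 -0.37] [-0.0841  0.0887]
2.87 [ 0.02 -0.14 -0.39] [-0.0876  0.079 ]
2.97 [ 0.01 -0.1  -0.4 ] [-0.0901  0.0691]
3.07 [ 0.01 -0.06 -0.41] [-0.0916  0.0589]
3.14 [ 0.   -0.02 -0.29] [-0.092   0.0515]
```

First couple of steps, at half speed, to see the force.

>>> carry_out(series=[[0.02, -0.15, 0.2, 0, 0, 0, 0], [0.02, -0.18, 0.2, 0, 0, 0, 0], [0.03, -0.2, 0.16, 0, 0, 0, 0], [0, 0, 0, 0, 0, 0, 0]])

```text
t: 6.8
tool_pos: [0.4958, 0.1485, 0.127]
tool_rot: [2.051, 2.38, 0.004]
contact_force: [-0.6, 3.3, 3.9]
opening: -0.0001
```

```bash
python3 - <<'E'
from h import *
from station import ctrl
p=ctrl.get_image("scene"); im=cv2.resize(p["frame"][110:290,150:390],(800,600),interpolation=cv2.INTER_CUBIC)
cv2.imwrite("pics/scene3.png",im); print(ctrl.get_obs()["contact_force"])
E
```

```text
[-1.31332323  5.42107796  4.07913116]
```

View pics/scene3.png

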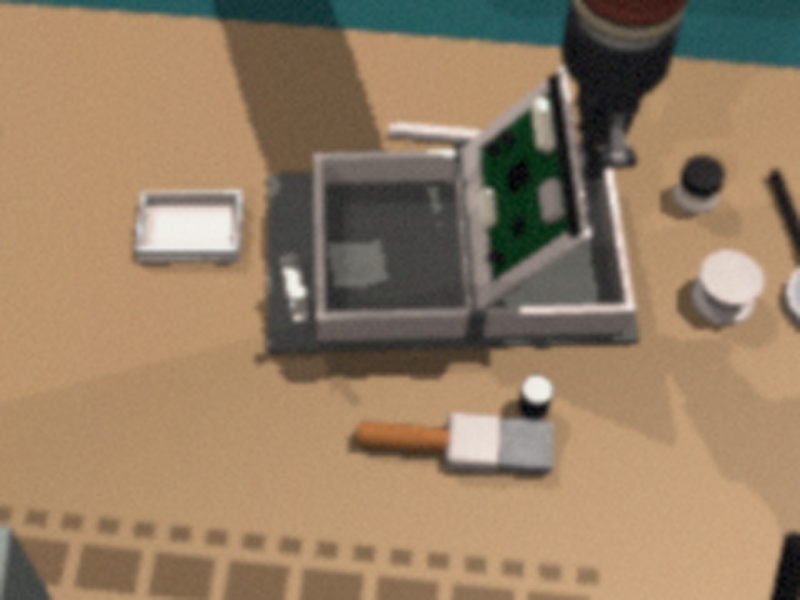

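>>> carry_out(series=[[0.07, -0.5, 0.33, 0, 0, 0, 0], [0.07, -0.44, 0.23, 0, 0, 0, 0], [0.07, -0.46, 0.18, 0, 0, 0, 0], [0.07, -0.48, 0.13, 0, 0, 0, 0], [0.07, -0.49, 0.09, 0, 0, 0, 0], [0.07, -0.5, 0.04, 0, 0, 0, 0], [0, 0, 0, 0, 0, 0, 0]])

```text
t: 7.55
tool_pos: [0.5057, 0.0737, 0.1499]
tool_rot: [2.054, 2.377, -0.002]
contact_force: [0.2, -0.2, -0.2]
opening: -0.0002
```

```bash
python3 - <<'E'
from h import *
from station import ctrl
p=ctrl.get_image("scene"); im=cv2.resize(p["frame"][110:290,150:390],(800,600),interpolation=cv2.INTER_CUBIC)
cv2.imwrite("pics/scene4.png",im); print(ctrl.get_obs()["contact_force"])
E
```

```text
[0.58348778 0.35790095 0.14292194]
```

View pics/scene4.png

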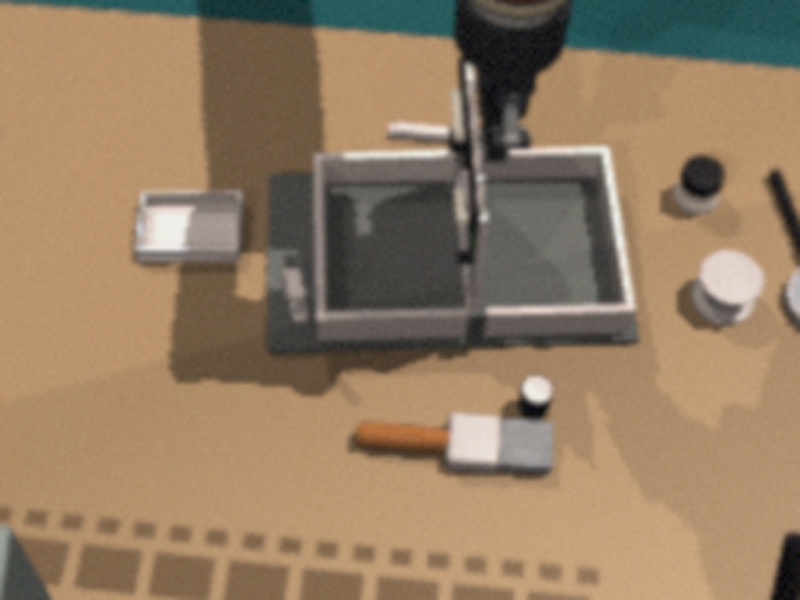

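>>> carry_out(series=[[0.05, -0.32, 0, 0, 0, 0, 0], [0.06, -0.4, -0.05, 0, 0, 0, 0], [0.06, -0.4, -0.09, 0, 0, 0, 0], [0.06, -0.39, -0.13, 0, 0, 0, 0], [0.06, -0.37, -0.17, 0, 0, 0, 0], [0.05, -0.35, -0.21, 0, 0, 0, 0], [0.05, -0.33, -0.24, 0, 0, 0, 0], [0.05, -0.31, -0.27, 0, 0, 0, 0], [0.04, -0.28, -0.3, 0, 0, 0, 0], [0, 0, 0, 0, 0, 0, 0]])

```text
t: 8.6
tool_pos: [0.517, -0.0038, 0.1122]
tool_rot: [-2.051, -2.378, 0.002]
contact_force: [-0.1, -0.3, -0.8]
opening: -0.0001
```

```bash
python3 - <<'E'
from h import *
from station import ctrl
p=ctrl.get_image("scene"); im=cv2.resize(p["frame"][110:290,150:390],(800,600),interpolation=cv2.INTER_CUBIC)
cv2.imwrite("pics/scene5.png",im); o=ctrl.get_obs();print(o["contact_force"])
d=o["tool_pos"][:2]-np.array([.5077,.0628]);print(.1472*-d[0]+.9891*d[1])
E
```

```text
[ 1.03739362 -0.13476592  0.21322804]
-0.06688425154985382
```

View pics/scene5.png

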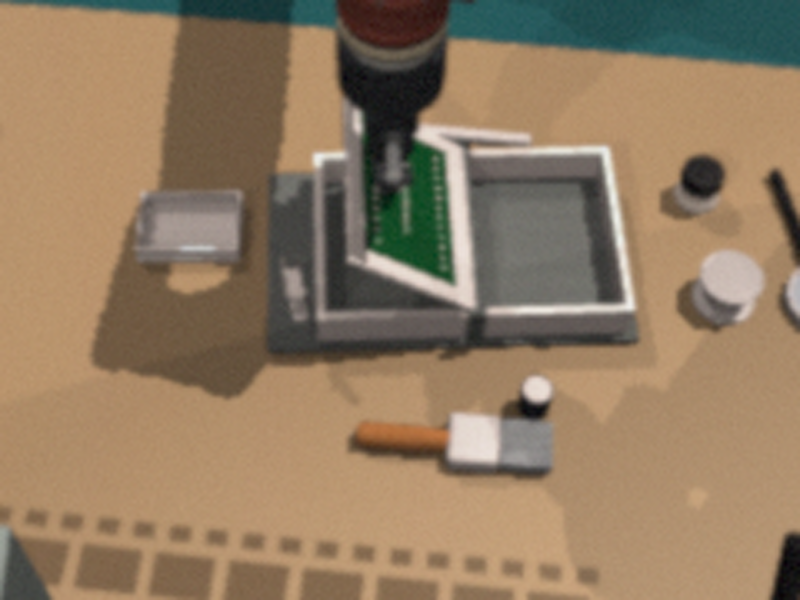

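>>> carry_out(series=[[0.04, -0.25, -0.3, 0, 0, 0, 0], [0.03, -0.21, -0.33, 0, 0, 0, 0], [0.03, -0.18, -0.36, 0, 0, 0, 0], [0.02, -0.14, -0.38, 0, 0, 0, 0], [0.01, -0.1, -0.4, 0, 0, 0, 0], [0, -0.05, -0.3, 0, 0, 0, 0], [0, 0, 0, 0, 0, 0, 0]])

```text
t: 9.35
tool_pos: [0.5195, -0.0262, 0.0601]
tool_rot: [-2.049, -2.377, 0.003]
contact_force: [0.6, 0.3, 0.5]
opening: -0.0002
```

>>> carry_out(series=[[0, 0, -0.15, 0, 0, 0, 0], [0, 0, -0.12, 0, 0, 0, 0], [0, 0, 0, 0, 0, 0, 0]])

```text
t: 9.65
tool_pos: [0.5208, -0.0261, 0.0551]
tool_rot: [-2.051, -2.379, 0.0]
contact_force: [0.5, 0.1, 0.8]
opening: -0.0002
```

>>> carry_out(series=[[0, 0, -0.08, 0, 0, 0, 0], [0, 0, -0.04, 0, 0, 0, 0], [0, 0, 0, 0, 0, 0, 0]])

```text
t: 9.95
tool_pos: [0.521, -0.0262, 0.0523]
tool_rot: [2.051, 2.38, 0.0]
contact_force: [0.6, 0.9, 0.3]
opening: 0.0001
```

>>> carry_out(series=[[0, 0, -0.04, 0, 0, 0, 0], [0, 0, 0, 0, 0, 0, 0]])

```text
t: 10.15
tool_pos: [0.521, -0.0262, 0.0515]
tool_rot: [2.051, 2.38, 0.0]
contact_force: [-1.0, -0.1, 1.5]
opening: 0.0001
```

>>> carry_out(series=[[0, 0, -0.04, 0, 0, 0, 0], [0, 0, -0.02, 0, 0, 0, 0], [0, 0, 0, 0, 0, 0, 0]])

```text
t: 10.45
tool_pos: [0.5211, -0.0262, 0.0514]
tool_rot: [-2.051, -2.379, 0.001]
contact_force: [-5.8, 1.2, 11.4]
opening: -0.0002
```

>>> carry_out(series=[[0, 0, -0.04, 0, 0, 0, 0], [0, 0, 0, 0, 0, 0, 0], [0, 0, 0, 0, 0, 0, 0]])

```text
t: 10.75
tool_pos: [0.5211, -0.0262, 0.0513]
tool_rot: [-2.05, -2.379, 0.001]
contact_force: [-9.0, 0.6, 16.3]
opening: 0.0001
```

>>> carry_out(series=[[0, 0, 0.5, 0, 0, 0, 0], [0, 0, 1, 0, 0, 0, 0], [0, 0, 1, 0, 0, 0, 0], [0.9, -0.8, 0.5, 0, 0, 0, 0], [0.9, -0.8, 0, 0, 0, 0, 0], [0.9, -0.8, 0, 0, 0, 0, 0], [0.95, -0.7, 0, 0, 0, 0, 0], [0, 0, 0, 0, 0, 0, 0], [0, 0, 0, 0, 0, 0, 0]])

```text
t: 11.65
tool_pos: [0.612, -0.1039, 0.1234]
tool_rot: [-2.051, -2.378, 0.0]
contact_force: [-0.6, 0.2, -0.3]
opening: 0.0003
```

```bash
cat > look.py <<'E'
import sys
from h import *
from station import ctrl
k=sys.argv[1]; P=[.5077,.0628,.1477]; b=float(sys.argv[2])
for n in ("scene","top"):
    p=ctrl.get_image(n); im=cv2.resize(p["frame"][130:250,210:370],(800,600),interpolation=cv2.INTER_CUBIC)
    cv2.imwrite(f"pics/{n}{k}.png",im)
    for m in ("leaf_edge","latch_pivot","latch_pin"): print(n,m,[(round(d["p"],2),(np.array(d["position"])*[512,384]).round(1)) for d in ctrl.mark_of(p,m)[:2]])
    print("pred",proj(p,fix(P,[edge(np.pi),[.035,-.145,.0515],pin(b)])).round(1).tolist())
o=ctrl.get_obs();print(o["t"],o["tool_pos"],o["contact_force"])
E
python3 look.py 6 0.1
```

```text
scene leaf_edge [(0.7, array([286. , 148.8])), (0.59, array([244.4, 178.6]))]
scene latch_pivot [(0.39, array([238.6, 187.6]))]
scene latch_pin [(0.58, array([240.2, 201. ]))]
pred [[244.3, 179.8], [237.2, 189.6], [238.9, 201.1]]
top leaf_edge []
top latch_pivot []
top latch_pin []
pred [[272.1, 204.6], [276.6, 192.7], [273.5, 178.5]]
12.05 [ 0.61184989 -0.10333474  0.12393716] [ 1.23603872 -0.25308684 -0.29148671]
```

View pics/scene6.png

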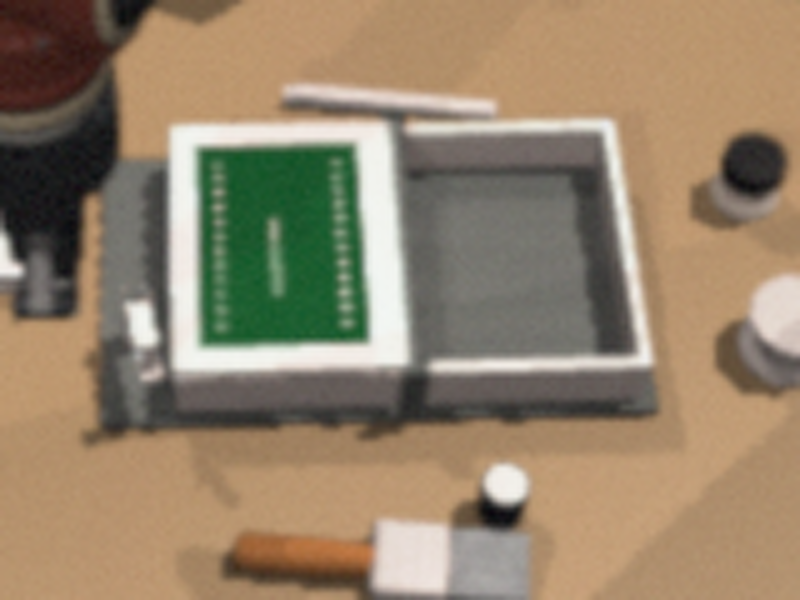

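View pics/top6.png

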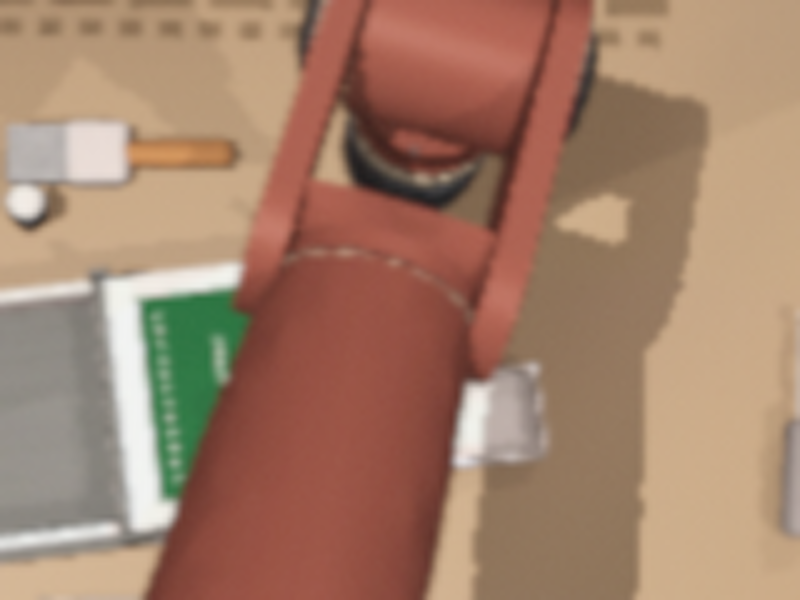

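```bash
python3 - <<'E'
from h import *
from station import ctrl
print(ctrl.get_obs()["q"].round(2))
P=[.5077,.0628,.1477]
def tp(b,g=.016): return fix(P,[.035+.044*np.cos(b)+g*np.sin(b),-.145+.044*np.sin(b)-g*np.cos(b),.062])[0]
print(tp(.1,.026)); 
B=np.r_[.1:1.58:.1]
for a,b in zip(B,B[1:]): print(round(b,2),((tp(b)-tp(a))/.025).round(2)[:2],tp(b).round(4))
print(tp(np.pi/2))
E
```

```text
[-0.29  0.13  1.72  0.    1.3  -0.44]
[ 0.61268926 -0.0898893   0.066     ]
0.2 [0.01 0.19] [ 0.6105 -0.0755  0.066 ]
0.3 [-0.01  0.19] [ 0.6102 -0.0708  0.066 ]
0.4 [-0.03  0.19] [ 0.6096 -0.0662  0.066 ]
0.5 [-0.05  0.18] [ 0.6084 -0.0617  0.066 ]
0.6 [-0.06  0.18] [ 0.6068 -0.0573  0.066 ]
0.7 [-0.08  0.17] [ 0.6048 -0.0531  0.066 ]
0.8 [-0.1   0.16] [ 0.6023 -0.0491  0.066 ]
0.9 [-0.11  0.15] [ 0.5995 -0.0453  0.066 ]
1.0 [-0.13  0.14] [ 0.5963 -0.0419  0.066 ]
1.1 [-0.14  0.12] [ 0.5928 -0.0388  0.066 ]
1.2 [-0.15  0.11] [ 0.589  -0.0361  0.066 ]
1.3 [-0.16  0.09] [ 0.5849 -0.0338  0.066 ]
1.4 [-0.17  0.08] [ 0.5807 -0.0319  0.066 ]
1.5 [-0.18  0.06] [ 0.5762 -0.0304  0.066 ]
[ 0.57300824 -0.02959499  0.066     ]
```

>>> carry_out(series=[[0, 0, -1, 0, 0, 0, 0], [0, 0, -0.8, 0, 0, 0, 0], [0, 0, -0.5, 0, 0, 0, 0], [0, 0.4, 0, 0, 0, 0, 0], [0, 0.3, 0, 0, 0, 0, 0], [0, 0, 0, 0, 0, 0, 0]])

```text
t: 12.65
tool_pos: [0.613, -0.0851, 0.0677]
tool_rot: [2.048, 2.38, 0.002]
contact_force: [0.0, -0.2, 0.0]
opening: 0.0
```

>>> carry_out(series=[[0, 0.16, 0, 0, 0, 0, 0], [0, 0, 0, 0, 0, 0, 0]])

```text
t: 12.85
tool_pos: [0.6128, -0.0819, 0.0673]
tool_rot: [2.05, 2.379, 0.001]
contact_force: [-0.3, 0.2, -0.1]
opening: -0.0003
```

>>> carry_out(series=[[0, 0.12, -0.05, 0, 0, 0, 0], [0, 0, 0, 0, 0, 0, 0]])

```text
t: 13.05
tool_pos: [0.6121, -0.079, 0.065]
tool_rot: [-2.051, -2.38, -0.0]
contact_force: [-0.2, 0.3, -0.1]
opening: -0.0003
```

>>> carry_out(series=[[0, 0.12, 0, 0, 0, 1, 0], [-0.02, 0.1, 0, 0, 0, 1, 0], [0, 0, 0, 0, 0, 0, 0]])

```text
t: 13.35
tool_pos: [0.6117, -0.0737, 0.0651]
tool_rot: [1.803, 2.572, 0.0]
contact_force: [-0.7, -0.2, -0.3]
opening: 0.0
```

```bash
python3 look.py 7 0.2
```

```text
scene leaf_edge [(0.63, array([288.2, 242.9])), (0.56, array([241., 178.]))]
scene latch_pivot []
scene latch_pin []
pred [[244.3, 179.8], [237.2, 189.6], [240.6, 200.8]]
top leaf_edge []
top latch_pivot []
top latch_pin []
pred [[272.1, 204.6], [276.6, 192.7], [272.2, 178.9]]
13.75 [ 0.61159123 -0.07381172  0.06500183] [-0.04505142  0.47409757  0.26474773]
```

View pics/scene7.png

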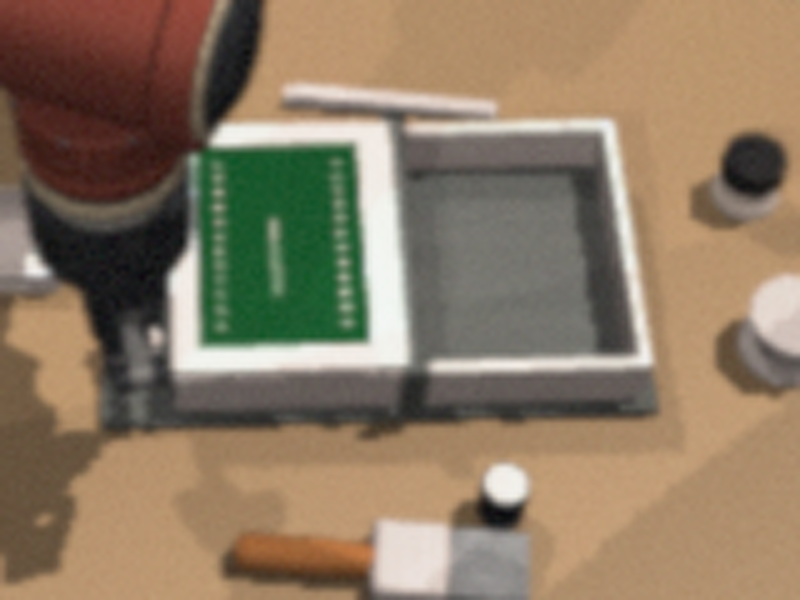

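>>> carry_out(series=[[-0.03, 0.12, 0, 0, 0, 1, 0], [-0.04, 0.19, 0, 0, 0, 1, 0], [-0.05, 0.18, 0, 0, 0, 1, 0], [-0.06, 0.18, 0, 0, 0, 1, 0], [0, 0, 0, 0, 0, 0, 0]])

```text
t: 14.25
tool_pos: [0.6071, -0.0567, 0.0651]
tool_rot: [1.256, 2.879, 0.0]
contact_force: [-0.4, -0.5, 0.2]
opening: -0.0001
```

>>> carry_out(series=[[-0.08, 0.17, 0, 0, 0, 1, 0], [-0.1, 0.16, 0, 0, 0, 1, 0], [-0.11, 0.15, 0, 0, 0, 1, 0], [-0.13, 0.14, 0, 0, 0, 1, 0], [0, 0, 0, 0, 0, 0, 0]])

```text
t: 14.75
tool_pos: [0.5965, -0.0414, 0.0651]
tool_rot: [-0.662, -3.071, 0.0]
contact_force: [0.8, -0.5, 0.3]
opening: 0.0003
```

```bash
python3 look.py 8 1.0
```

```text
scene leaf_edge [(0.21, array([291.5, 177.8]))]
scene latch_pivot [(0.44, array([204.2, 178.7]))]
scene latch_pin []
pred [[244.3, 179.8], [237.2, 189.6], [251.5, 194.0]]
top leaf_edge []
top latch_pivot []
top latch_pin []
pred [[272.1, 204.6], [276.6, 192.7], [264.1, 186.0]]
15.15 [ 0.59664672 -0.04162295  0.06498377] [ 0.48385012 -0.15004817  0.21317365]
```

View pics/scene8.png

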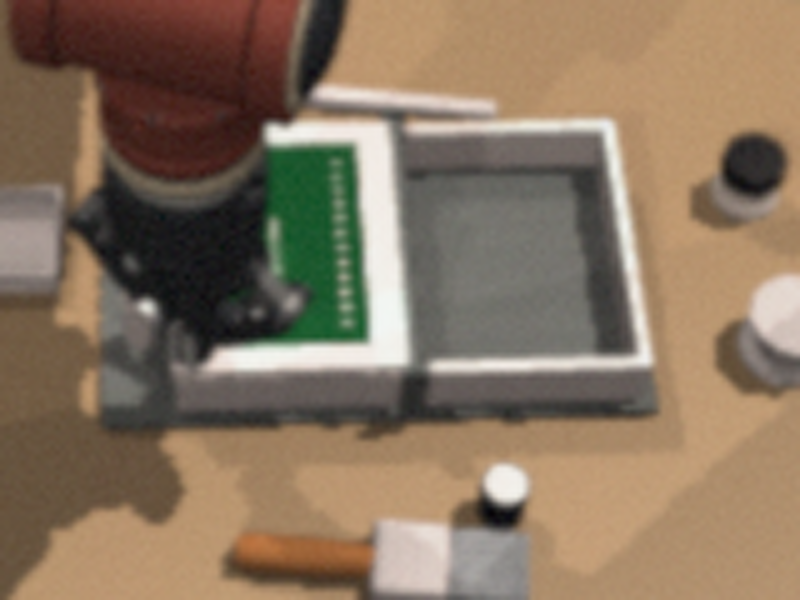

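>>> carry_out(series=[[-0.14, 0.12, 0, 0, 0, 1, 0], [-0.15, 0.11, 0, 0, 0, 1, 0], [-0.16, 0.09, 0, 0, 0, 1, 0], [0, 0, 0, 0, 0, 0, 0]])

```text
t: 15.55
tool_pos: [0.5852, -0.0333, 0.0651]
tool_rot: [-0.193, -3.136, -0.0]
contact_force: [-0.2, 0.1, -0.1]
opening: 0.0001
```

>>> carry_out(series=[[-0.17, 0.08, 0, 0, 0, 1, 0], [-0.1, 0.04, 0, 0, 0, 0.7, 0], [0, 0, 0, 0, 0, 0, 0]])

```text
t: 15.85
tool_pos: [0.5786, -0.0305, 0.0651]
tool_rot: [-0.071, 3.141, -0.0]
contact_force: [0.0, 0.4, 0.2]
opening: 0.0001
```

>>> carry_out(series=[[-0.06, 0.01, 0, 0, 0, 0, 0], [0, 0, 0, 0, 0, 0, 0]])

```text
t: 16.05
tool_pos: [0.5772, -0.0303, 0.0651]
tool_rot: [-0.071, 3.141, -0.0]
contact_force: [0.5, -0.4, -0.0]
opening: -0.0002
```

>>> carry_out(series=[[-0.06, 0, 0, 0, 0, 0, 0], [0, 0, 0, 0, 0, 0, 0]])

```text
t: 16.25
tool_pos: [0.5756, -0.0303, 0.0651]
tool_rot: [-0.073, 3.141, -0.0]
contact_force: [0.0, -0.4, -0.6]
opening: 0.0001
```

>>> carry_out(series=[[-0.06, 0, 0, 0, 0, 0, 0], [0, 0, 0, 0, 0, 0, 0]])

```text
t: 16.45
tool_pos: [0.574, -0.0303, 0.0651]
tool_rot: [0.074, -3.141, 0.0]
contact_force: [0.8, 0.7, 0.4]
opening: -0.0004
```

>>> carry_out(series=[[-0.04, 0, 0, 0, 0, 0, 0], [0, 0, 0, 0, 0, 0, 0]])

```text
t: 16.65
tool_pos: [0.573, -0.0302, 0.065]
tool_rot: [0.074, -3.14, 0.0]
contact_force: [0.9, -0.2, 0.9]
opening: -0.0
```

>>> carry_out(series=[[-0.04, 0, 0, 0, 0, 0, 0], [0, 0, 0, 0, 0, 0, 0]])

```text
t: 16.85
tool_pos: [0.572, -0.0302, 0.065]
tool_rot: [0.074, -3.141, 0.0]
contact_force: [0.4, 0.1, -0.1]
opening: 0.0003
```

>>> carry_out(series=[[-0.03, 0, 0, 0, 0, 0, 0], [0, 0, 0, 0, 0, 0, 0]])

```text
t: 17.05
tool_pos: [0.5713, -0.0302, 0.065]
tool_rot: [0.074, -3.14, 0.0]
contact_force: [-0.1, 0.3, 0.1]
opening: 0.0005
```

```bash
python3 look.py 9 1.57
```

```text
scene leaf_edge [(0.35, array([253.5, 189.9]))]
scene latch_pivot [(0.52, array([238.8, 188.9]))]
scene latch_pin [(0.43, array([254.8, 190.5]))]
pred [[244.3, 179.8], [237.2, 189.6], [253.9, 186.2]]
top leaf_edge [(0.3, array([274.8, 195.7]))]
top latch_pivot [(0.46, array([275.3, 194.5]))]
top latch_pin [(0.56, array([261.9, 192.5]))]
pred [[272.1, 204.6], [276.6, 192.7], [263.0, 193.6]]
17.45 [ 0.57130559 -0.0302387   0.06500939] [-1.00546708 -0.50374748  0.94764185]
```

View pics/scene9.png

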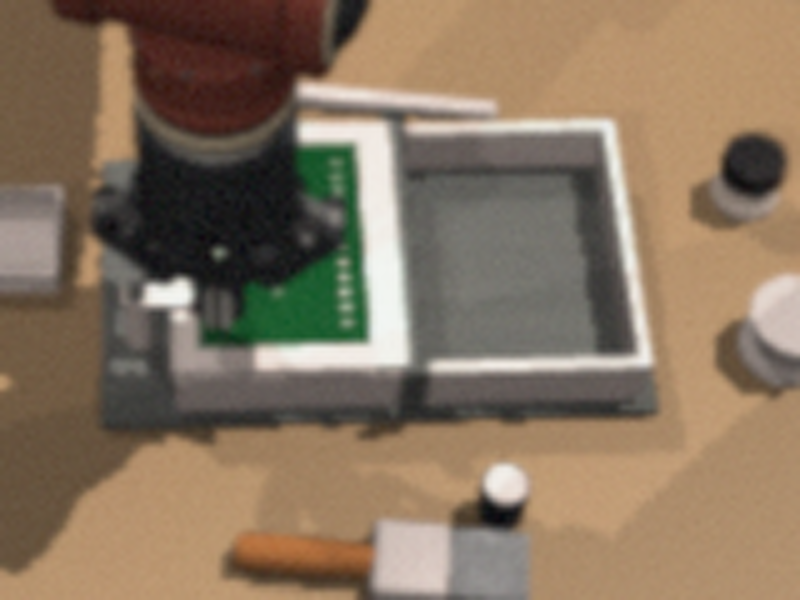

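>>> carry_out(series=[[-0.03, 0, 0, 0, 0, 0, 0], [0, 0, 0, 0, 0, 0, 0]])

```text
t: 17.65
tool_pos: [0.5706, -0.0303, 0.0651]
tool_rot: [-0.074, 3.141, -0.0]
contact_force: [1.2, -0.0, -0.2]
opening: -0.0001
```

>>> carry_out(series=[[-0.03, 0, 0, 0, 0, 0, 0], [0, 0, 0, 0, 0, 0, 0]])

```text
t: 17.85
tool_pos: [0.5698, -0.0302, 0.0651]
tool_rot: [0.074, -3.141, 0.0]
contact_force: [1.0, 0.6, 0.2]
opening: -0.0001
```

>>> carry_out(series=[[-0.03, 0, 0, 0, 0, 0, 0], [0, 0, 0, 0, 0, 0, 0]])

```text
t: 18.05
tool_pos: [0.569, -0.0303, 0.065]
tool_rot: [0.074, -3.141, 0.0]
contact_force: [1.0, 0.0, -0.1]
opening: -0.0003
```

>>> carry_out(series=[[-0.04, 0, 0, 0, 0, 0, 0], [0, 0, 0, 0, 0, 0, 0]])

```text
t: 18.25
tool_pos: [0.5685, -0.0303, 0.0652]
tool_rot: [-0.074, 3.139, -0.0]
contact_force: [3.4, 0.2, -1.5]
opening: 0.0
```

>>> carry_out(series=[[-0.03, 0, 0, 0, 0, 0, 0], [0, 0, 0, 0, 0, 0, 0]])

```text
t: 18.45
tool_pos: [0.5683, -0.0303, 0.0653]
tool_rot: [-0.074, 3.138, -0.0]
contact_force: [5.4, -0.1, -3.8]
opening: 0.0004
```

>>> carry_out(series=[[-0.03, 0, 0, 0, 0, 0, 0], [0, 0, 0, 0, 0, 0, 0]])

```text
t: 18.65
tool_pos: [0.568, -0.0304, 0.0653]
tool_rot: [-0.074, 3.137, -0.001]
contact_force: [6.1, -0.8, -3.9]
opening: 0.0003
```

>>> carry_out(series=[[0.3, 0, 0, 0, 0, 0, 0], [0.6, 0, 0, 0, 0, 0, 0], [0, 0, 1, 0, 0, 0, 0], [0, 0, 1, 0, 0, 0, 0], [0, 0, 1, 0, 0, 0, 0], [0, 0, 1, 0, 0, 0, 0], [0, -1, 0.5, 0, 0, 0, 0], [0, -1, 0, 0, 0, 0, 0], [0, -1, 0, 0, 0, 0, 0], [-0.5, -1, 0, 0, 0, 0, 0], [-0.5, -1, 0, 0, 0, 0, 0], [-0.5, -1, 0, 0, 0, 0, 0]])

```text
t: 19.85
tool_pos: [0.5508, -0.181, 0.1774]
tool_rot: [0.074, -3.139, -0.001]
contact_force: [-0.6, -0.1, -0.2]
opening: 0.0001
```

>>> carry_out(series=[[-0.5, -1, 0, 0, 0, 0, 0], [-0.5, -1, 0, 0, 0, 0, 0], [-0.5, -1, 0, 0, 0, 0, 0], [-0.5, -1, 0, 0, 0, 0, 0], [-0.5, -1, 0, 0, 0, 0, 0], [-0.5, -1, 0, 0, 0, 0, 0], [0, -1, 0, 0, 0, 0, 0], [0, -1, 0, 0, 0, 0, 0], [0, -1, 0, 0, 0, 0, 0], [0, 0, 0, 0, 0, 0, 0], [0, 0, 0, 0, 0, 0, 0]])

```text
t: 20.95
tool_pos: [0.4763, -0.4051, 0.1771]
tool_rot: [0.073, -3.14, -0.003]
contact_force: [-0.7, 0.5, -0.2]
opening: 0.0
```

```bash
python3 look.py 10 1.57; sed -e 's/^cl=.*/cl=[]/;/^    (T,(458/d' fit.py > fit2.py; sed -i 's/pics\/fit/pics\/fitend/; s/\[:2\]:/[:1]:/; s/\[.55,.05,.05,1,.1\]/[.507,.063,.147,3.1,1.5]/' fit2.py; python3 fit2.py
```

```text
scene leaf_edge [(0.75, array([240.9, 175.9])), (0.2, array([238. , 185.2]))]
scene latch_pivot [(0.63, array([240. , 187.9])), (0.28, array([289.6, 243.5]))]
scene latch_pin [(0.67, array([252.9, 186.7]))]
pred [[244.3, 179.8], [237.2, 189.6], [253.9, 186.2]]
top leaf_edge [(0.62, array([272.6, 209.5])), (0.56, array([166.3, 207.1]))]
top latch_pivot [(0.48, array([305.6, 212.8])), (0.41, array([276.4, 195.4]))]
top latch_pin [(0.53, array([236.8, 250.8])), (0.52, array([266.2, 196.5]))]
pred [[272.1, 204.6], [276.6, 192.7], [263.0, 193.6]]
21.35 [ 0.4767704  -0.404701    0.17764418] [-0.71882278 -0.08355048 -0.71371108]
[0.50924894 0.06360699 0.09121149 3.09980631 1.60744436]
('leaf_hinge', 0.67) [ 0.7 -0.5]
('leaf_edge', 0.91) [-0.7 -0.1]
('latch_pivot', 0.48) [-2.6 -0. ]
('latch_pin', 0.62) [ 1.3 -2.5]
('leaf_hinge', 0.66) [-1.5 -0.3]
('leaf_edge', 0.71) [0.5 0.4]
('latch_pivot', 0.51) [ 2.2 -0.9]
('latch_pin', 0.39) [-1.6 -1.9]
leaf_hinge [[0.5092 0.0636 0.049 ]]
leaf_edge [[ 0.5207 -0.0618  0.0543]]
latch_pivot [[ 0.5573 -0.0776  0.0555]]
latch_pin [[ 0.5517 -0.034   0.0695]]
```

View pics/scene10.png

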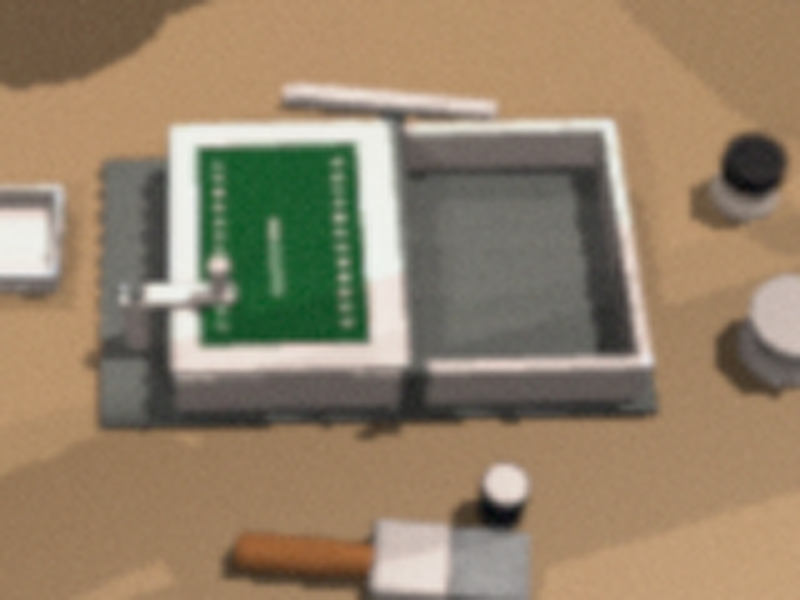

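View pics/top10.png

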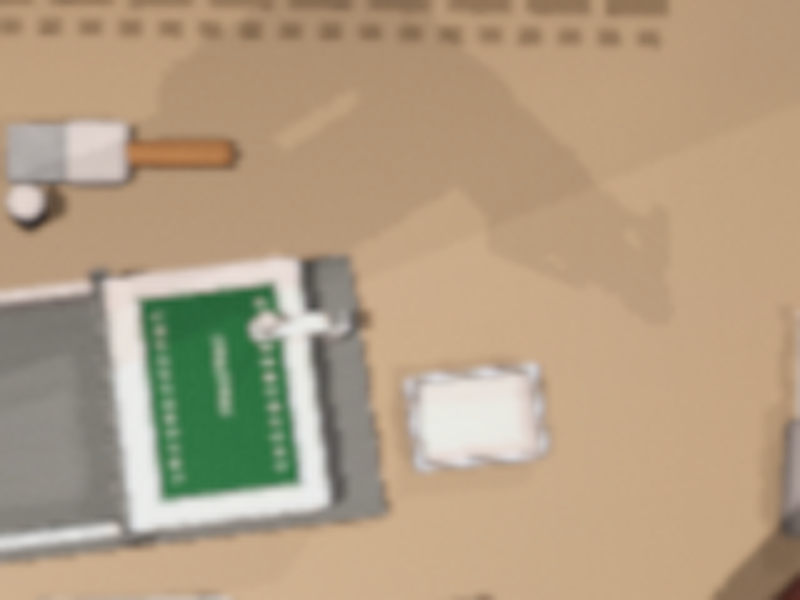

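```bash
python3 - <<'E'
from h import *
from station import ctrl
S=ctrl.get_image("scene");T=ctrl.get_image("top")
for n,p in(("scene",S),("top",T)):
    old=cv2.imread(f"pics/{n}0.png"); new=p["frame"]
    for nm,(x0,y0,x1,y1) in {"scene":{"right":(300,150,345,215),"left":(228,155,260,220),"bott":(240,200,340,216)},"top":{"right":(262,175,290,240),"low":(195,225,290,245),"left":(188,190,202,240)}}[n].items():
        g=[cv2.GaussianBlur(cv2.cvtColor(i,cv2.COLOR_BGR2GRAY),(0,0),1)[y0:y1,x0:x1].astype(np.float32) for i in(old,new)]
        W=np.eye(2,3,dtype=np.float32)
        try:
            cc,W=cv2.findTransformECC(g[0],g[1],W,cv2.MOTION_EUCLIDEAN,(3,200,1e-6)); c=np.array([(x1-x0)/2,(y1-y0)/2,1]); print(n,nm,round(cc,2),"shift",(W@c-c[:2]).round(2),"rot",W[1,0].round(4))
        except Exception as e: print(n,nm,"fail")
    k=8; x0,y0=235,160; im=cv2.resize(new[y0:y0+60,x0:x0+80],(640,480),interpolation=cv2.INTER_CUBIC)
    P=[.5077,.0628,.1477]
    for b,c in((1.4,(0,0,255)),(1.5708,(255,0,255))):
        piv=np.array([.035,-.145]);d=np.array([np.cos(b),np.sin(b)]);e=np.array([-d[1],d[0]])
        q=[[*(piv+l*d+s*e),.0535] for l,s in((0,-.006),(.044,-.006),(.044,.006),(0,.006))]
        q=((proj(p,fix(P,q))-[x0,y0]+.5)*k).astype(int); cv2.polylines(im,[q],True,c,1)
        pt=((proj(p,fix(P,[*(piv+.044*d),.0795]))-[x0,y0]+.5)*k).astype(int)[0]; cv2.circle(im,tuple(map(int,pt)),6,c,1)
    cv2.imwrite(f"pics/arm_{n}.png",im)
E
```

```text
scene right 0.46 shift [1.69 1.26] rot -0.0189
scene left 0.66 shift [ 0.6  -1.66] rot 0.0132
scene bott 0.89 shift [ 0.75 -1.24] rot 0.025
top right 0.6 shift [-0.47  0.02] rot -0.013
top low 0.45 shift [ 1.67 -0.38] rot -0.0427
top left 0.92 shift [ 0.84 -0.05] rot -0.0089
```

View pics/arm_scene.png

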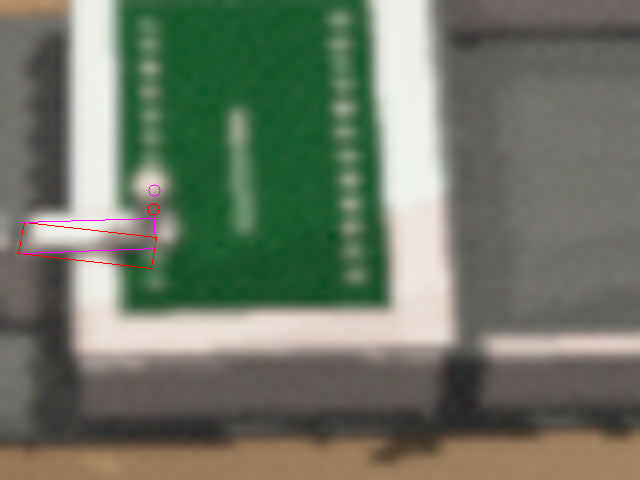

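View pics/arm_top.png

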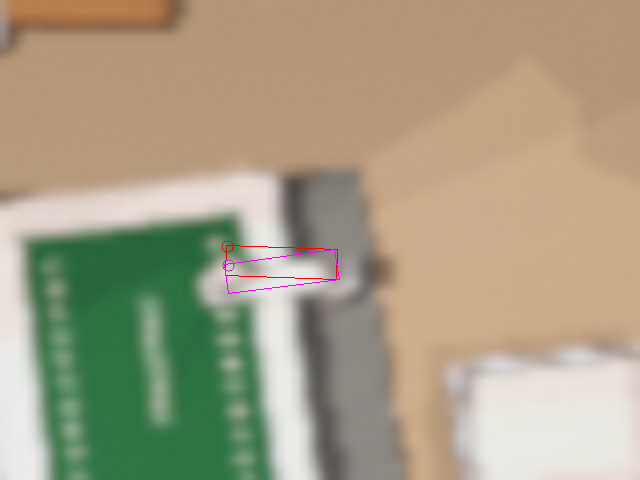

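```bash
python3 - <<'E'
from h import *
from station import ctrl
S=ctrl.get_image("scene")["frame"];T=ctrl.get_image("top")["frame"]
cv2.imwrite("pics/sceneE.png",S);cv2.imwrite("pics/topE.png",T)
def sbs(n,new,x,y,w,h,k,out):
    old=cv2.imread(f"pics/{n}0.png"); r=[]
    for i in(old,new):
        c=cv2.resize(i[y:y+h,x:x+w],None,fx=k,fy=k,interpolation=cv2.INTER_CUBIC)
        for g in range(0,w*k,5*k): cv2.line(c,(g,0),(g,h*k),(0,255,255),1) if g%(10*k)==0 else None
        for g in range(0,h*k,10*k): cv2.line(c,(0,g),(w*k,g),(0,255,255),1)
        r.append(c)
    cv2.imwrite(out,np.vstack(r))
sbs("top",T,185,170,110,75,4,"pics/cmpT.png"); sbs("scene",S,225,145,120,75,4,"pics/cmpS.png")
E
```

```text
(no output)
```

View pics/cmpT.png

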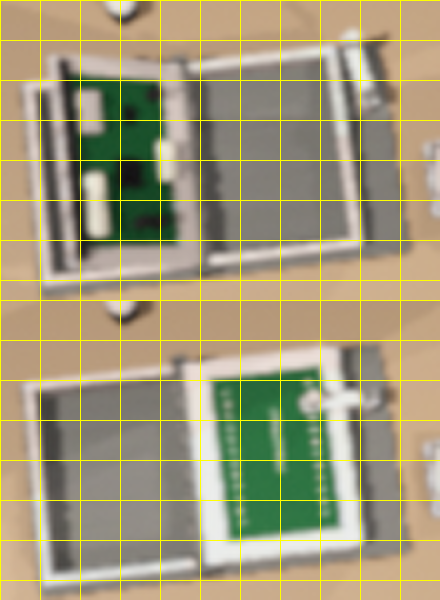

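View pics/cmpS.png

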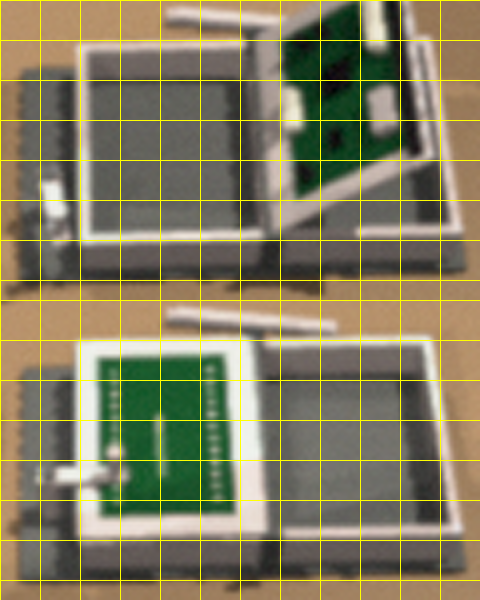

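```bash
python3 - <<'E'
from h import *
from station import ctrl
P=[.5077,.0628,.1477]
L=[]
for n in("scene","top"):
    p=ctrl.get_image(n); r=ctrl.trace(p,"latch"); print(n,[(round(d["p"],2),int(d["mask"].sum())) for d in r])
    if r: L.append((n,p,r[0]["mask"].astype(np.uint8)))
K=8
def render(p,b,x0,y0,dx,dy):
    m=np.zeros((60*K,80*K),np.uint8);piv=np.array([.035,-.145]);d=np.array([np.cos(b),np.sin(b)]);e=np.array([-d[1],d[0]])
    def poly(pts):
        q=((proj(p,fix(P,pts))-[x0,y0]+.5+[dx,dy])*K).astype(np.int32); cv2.fillConvexPoly(m,cv2.convexHull(q),255)
    poly([[*(piv+l*d+s*e),z] for l in(-.006,.05) for s in(-.006,.006) for z in(.0495,.0535)])
    t=np.linspace(0,6.28,16); poly([[*(piv+.044*d+.005*np.array([np.cos(a),np.sin(a)])),z] for a in t for z in(.0535,.0795)])
    return cv2.resize(m,(80,60),interpolation=cv2.INTER_AREA)/255.
for n,p,mk in L:
    x0,y0=230,160; M=mk[y0:y0+60,x0:x0+80]; print(M.sum(),mk.sum()); res=[]
    for b in np.arange(1.3,1.81,.03):
        best=max((np.minimum(R,M).sum()/np.maximum(R,M).sum(),dx,dy) for dx in np.arange(-3,3.1,.5) for dy in np.arange(-3,3.1,.5) for R in[render(p,b,x0,y0,dx,dy)])
        res.append((round(b,2),*np.round(best,2).tolist()))
    print(n,sorted(res,key=lambda r:-r[1])[:8])
print(ctrl.get_obs()["t"])
E
```

```text
scene [(0.63, 109)]
top [(0.51, 85)]
109 109
scene [(np.float64(1.51), 0.83, -1.0, -1.5), (np.float64(1.48), 0.82, -1.0, -1.5), (np.float64(1.54), 0.82, -0.5, -1.5), (np.float64(1.45), 0.8, -1.0, -2.0), (np.float64(1.57), 0.79, -0.5, -1.0), (np.float64(1.42), 0.78, -1.0, -2.0), (np.float64(1.6), 0.78, -0.5, -1.0), (np.float64(1.63), 0.76, -0.5, -0.5)]
85 85
top [(np.float64(1.57), 0.83, -1.0, 1.0), (np.float64(1.6), 0.82, -1.0, 1.0), (np.float64(1.51), 0.8, -1.0, 1.5), (np.float64(1.54), 0.8, -1.0, 1.5), (np.float64(1.63), 0.8, -0.5, 0.5), (np.float64(1.66), 0.77, -1.0, 0.5), (np.float64(1.48), 0.76, -1.0, 1.5), (np.float64(1.69), 0.74, -1.0, 0.5)]
22.25
```

```bash
python3 -c "
from station import ctrl
print(ctrl.finish_job())"
```

```text
the job is handed in; nothing more can be done
None
```

The leaf is turned over and lying flat on the -y bed, soldered side up. After that I pushed the latch pin round to its end stop, so the arm lies across the leaf's edge. I handed in at about 22 s with the robot clear of everything.

- **Leaf:** I pushed it over with the closed fingers on its free edge and soldered face, never on the component side. It came to a hard stop with the fingertip at z = 51.3 mm, against 51.5 mm expected for flat. A picture taken before I touched the latch showed it flat.
- **Latch:** The pin push met the stop at about 6 N. Comparing the latch outline in the two cameras gave about 1.51 rad (scene) and 1.57 rad (top), each good to about 0.05 rad. So the two views differ slightly, but both fit closed.
- **Fixture and loose things:** Before-and-after pictures show the fixture's corners in the same pixels. The loose things near the fixture also look untouched.

**Checks that disagreed or failed:**
- The latch showed 1–2 pixels off where my fitted pose put it. I put this down to error in my pose fit.
- A final refit from the networks' marks gave a yaw 0.06 rad different from the first fit. I discounted it because it relied on fewer points.
- An automatic image-alignment check of the fixture was inconclusive, with poor correlation because of changed shadows and the moved leaf.
- Pressing the leaf onto its stop reached 16 N down with 9 N sideways, and an early push reached 11 N. Neither moved the fixture visibly.

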